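Open the incense casket on the monastery shelf

TASK

Open the copper-lidded red incense casket for the morning offering: press its turquoise release button so that the sprung lid pops up nearly upright, then steady the loose lid by easing it back past upright, without letting it slam, until it stands still by itself leaning on its stay. Leave the pine-lidded green casket shut and the silver butter lamp standing where it is.

Things in the scene. Friction and masses are not known exactly. Their poses are not given: they have to be found in the camera images.
- copper_casket: Red wooden casket, copper lid, fixed. Origin: centre of its box's underside; x from front to hinge side, y left, z up. Box 130 (x) x 150 x 60 mm high, shut lid 8 mm more. In front, to x -130, a ledge 48 high bears the turquoise button: diameter 26, centre x -100, y 0, top z 70, goes 6 mm straight down, about 4 N at the bottom, frees the lid at two thirds. Nothing else frees the lid.
- copper_casket_lid (a joint): Copper lid's hinge, rad: 0 shut, 1.57 upright, 1.85 on its stay (hard stop). Axis along casket y at x 65, z 60; lid 130 mm long, 0.2 kg. Freed, a sprung arm (under it, at y 61) lifts it to about 1.35 (front edge 127 mm above, 28 mm before the hinge), where it lies loose. Pushed on from the front it moves freely (about 1 N); let go it drops back to 1.35, but past upright leans over onto the stay.
- pine_casket_lid (a joint): Hinge of the lid of the other casket: green wooden box, pale pine lid, brass button, otherwise of the same make and size. 0 shut; it must stay shut. It stands to the left or to the right of the copper-lidded one.
- butter_lamp: Loose silver-plated butter lamp cup on a foot, 66 mm high, 62 mm across the rim; origin at the centre of its foot, z up. It stands near the middle, between or before the caskets, and is to be left standing where it is.

How it is judged:
By the outcome, as a careful person would: the job done as asked, in the order asked, and still so for the second after the job is handed in, with the robot touching nothing.
It also fails if it takes over 38 s, if anything falls off the work surface, if the arm or the gripper's body presses on something with over 40 N, if the wrist force passes 120 N, or if a joint passes its speed limit or range.

ROBOT

A 7-joint arm with a two-finger parallel gripper is mounted at the origin on the work surface. World frame = base frame: x ahead of the robot, y to its left, z up, the work surface at z = 0. Lengths are in mm, angles in rad, forces in N, time in s.
With the tool pointing down it reaches from about 400 to 900 mm from the base axis. Payload 5.5 kg.
Tool frame: the origin (TCP) lies at the centre of the arm's flange, where the gripper is bolted on; the fingertips stand 178 mm ahead of it and the grasp point (between the pads) lies 159 mm ahead of it; z points along the fingers, y is the line along which they close (so a half turn about z gives the same grasp; the last joint's range is limited). The gripper opens to 92 mm and grips with 3 to 60 N. Pads are 19 mm wide; open, the fingers measure 130 mm over their backs; the gripper's body (75 mm by 190 mm) begins 47 mm behind the grasp point.
Start: joints at [-0.965, 0.501, -0.427, 1.55, 0.221, 1.138, -0.21], TCP at [218.449, 612.19, 404.729] pointing down, gripper open.
Joint ranges: [-2.88, 2.88], [-0.31, 2.03], [-1.54, 1.56], [0.2, 2.42], [-1.41, 4.55], [0.19, 2.02], [-2.57, 2.57]. Speed limits (rad/s): [2.57, 2.57, 3.14, 3.14, 3.14, 3.14, 3.14].

INTERFACE

Orientations are given as a unit quaternion [x, y, z, w].
In Python, from rig import r, cams, workorder gives the robot as it stands.
- The arm moves only by the tool send_rows, never from a script. Its argument "plan" is a list of rows, each an object of numbers: "tx", "ty", "tz": the shift along the tool's x, y, z in parts of the range, where 1.0 means 800 mm; "wx", "wy", "wz": the turn, a rotation vector about the tool's x, y, z in parts of the range, where 1.0 means 120 degrees. In form: [{"tx": .., "ty": .., "tz": .., "wx": .., "wy": .., "wz": ..}, ...]. A call has exactly 10 rows; each row is the pose to reach, as a shift and turn from the pose commanded when the call began, along the tool's axes at that moment; what a row does not reach only later rows make up. A row lasts 1/8 s, in which the tool goes at most 62.5 mm and 10.7 degrees, less where a joint would pass 70% of its speed; a pose out of reach is approached as far as the arm can. A shift or turn number past 1, either way, is cut back to 1. A call with a gripper value outside its range is refused whole. "hand" is the closure, from 0 (fully open) to 1 (shut), set as the call begins (left out, the last holds). The fingers move at their own pace and stop on an object; "force" is the grip in N (left out, the last holds). Time passes only in rows, so rows that repeat a pose let the fingers close, or fill a call up. It gives the time, the measured TCP pose, the force, the opening and the grip force at its end, in the units of the state.
- r.observe(): the state, without advancing time (a new reading comes with each control period).
- cams.get_image(name): name is "scene" or "top" or "wrist"; returns (picture, depth): 384x512x3 uint8, red, green, blue; 384x512 float32, mm along the optical axis (not along the pixel's ray), 0 where there is no reading.
- cams.camera_params(name): a dict with "camera_matrix" (3x3 intrinsics, pixels), "xyz" and "rotation" of the camera in the world. Camera axes: x right, y down, z forward; pixel columns grow to the right and rows downward; lengths in mm; the calibration is good to about 2 mm. A picture is of the moment at which its call begins: read the wrist's pose just before it. camera_params takes no time and is no camera call; for the wrist camera it gives the pose at the moment of the call.
- workorder.finish_job(): hands the job in; it is judged then, once.
The state is a dict: "t": time; "joint_pos": joint angles; "dq": joint speeds; "joint_efforts": joint torques, N m; "ee_pos": TCP position; "orientation": TCP orientation; "wrist_force": force on the tool from outside, world axes, zero at the start; "moment": the same for the moment, N m; "grip_width": finger opening in mm; "finger_force": force on a finger pad.
Only numpy, scipy, OpenCV 4.12 (cv2) and the standard library are available. Lean on these libraries where they do the work, as an engineer would, in place of code of your own. Each camera call takes 0.05 s, during which the arm holds its last target. There are 200 camera calls.

## Working session

There is one attempt and no reset: what is moved stays moved. The work goes in short steps, Python scripts to look and compute and a tool call to move; the robot and the scene stay as the last step left them, time stands still between calls to the robot, and variables do not carry over. Pictures are saved under pics/ and viewed, at most 10 in all, crops included, and the job is handed in when it is done.

Besides the shell and the picture viewer there is one more tool, called after ">>>" in YAML: its name, and indented under it one key for each argument. send_rows: Moves the arm, as the interface text tells. Its arguments: {"type":"object","properties":{"plan":{"type":"array"},"hand":{"type":"number"},"force":{"type":"number"}},"required":["plan"]}

```bash
mkdir -p pics
cat > h.py <<'E'
import numpy as np, cv2
from scipy.spatial.transform import Rotation as R
from rig import r, cams, workorder
def snap(n,f):
    P=cams.camera_params(n); im,d=cams.get_image(n)
    cv2.imwrite(f'pics/{f}.png',im[:,:,::-1]); np.savez(f'{f}.npz',d=d,K=P['camera_matrix'],t=P['xyz'],R=P['rotation'],im=im); return P
def pts(f):
    z=np.load(f+'.npz'); d=z['d']; v,u=np.mgrid[:384,:512]; K=z['K']
    c=np.stack([(u-K[0,2])/K[0,0]*d,(v-K[1,2])/K[1,1]*d,d],-1)
    return c@z['R'].T+z['t'], z['im']
E
python3 - <<'E'
from h import *
for n in ('top','scene'):
    P=snap(n,n+'0'); print(n,P)
print(r.observe())
E
```

```text
top {'camera_matrix': array([[431.93442373,   0.        , 255.20305397],
       [  0.        , 431.93442373, 197.55613375],
       [  0.        ,   0.        ,   1.        ]]), 'xyz': array([431.16887881,   3.77780032, 923.68919081]), 'rotation': array([-0.69747598,  0.71455157, -0.03208386,  0.04374849])}
scene {'camera_matrix': array([[357.34287691,   0.        , 256.58909328],
       [  0.        , 357.34287691, 192.23466574],
       [  0.        ,   0.        ,   1.        ]]), 'xyz': array([1034.92724344,  189.29992145,  452.39930298]), 'rotation': array([ 0.48529832,  0.74862871, -0.37334963, -0.25426491])}
{'t': 0.1, 'joint_pos': array([-0.96479469,  0.50178565, -0.42680963,  1.55132123,  0.22080837,
        1.13832486, -0.21030332]), 'dq': array([-0.00114107, -0.00151208,  0.00071503, -0.00153646, -0.00139047,
        0.00097641,  0.00072939]), 'joint_efforts': array([-1.00184121e-02, -5.67876470e+01, -5.83773628e+00, -2.79911613e+01,
       -6.88517815e-02,  2.42312578e-02,  6.66714982e-05]), 'ee_pos': array([218.42617889, 611.8675255 , 403.77228132]), 'orientation': array([ 1.70540282e-01,  9.85350302e-01, -8.72877447e-04, -1.81772005e-04]), 'wrist_force': array([-0.80703809, -0.8665213 , -0.96658262]), 'moment': array([-0.04181805, -0.03985952,  0.00815134]), 'finger_force': 0.0, 'grip_width': 91.76806620187162}
```

View pics/top0.png

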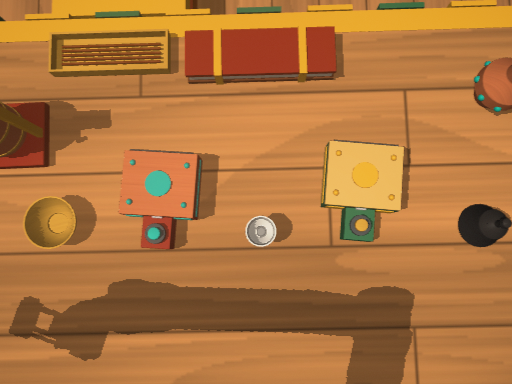

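View pics/scene0.png

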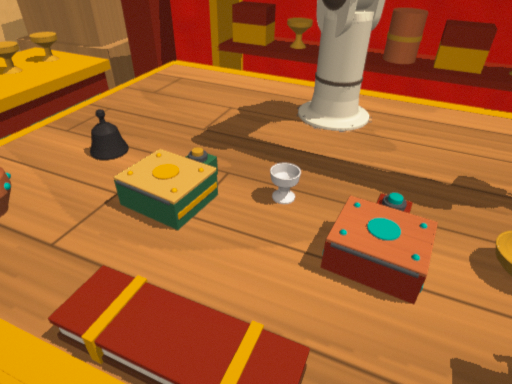

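The top view shows the copper casket at (160,185) with its turquoise button at (153,233), the lamp at (261,231), and the pine casket at (363,176) with its button at (361,225). The scene view agrees, with both lids shut.

```bash
sed -i "s/c@z\['R'\].T/c@R.from_quat(z['R']).as_matrix().T/" h.py
python3 - <<'E'
from h import *
p,im=pts('top0')
def at(u,v,k=3):
    return np.median(p[v-k:v+k+1,u-k:u+k+1].reshape(-1,3),0).round(1)
for n,u,v in (('button',153,233),('disc',158,183),('lamp',261,231),('pinebut',361,225),('ledge',153,222),('bell',485,225),('bowl',50,222)): print(n,at(u,v,2))
hsv=cv2.cvtColor(im,cv2.COLOR_RGB2HSV)
m=(p[...,2]>60)&(p[...,2]<80)
v,u=np.mgrid[:384,:512]
box=m&(u>105)&(u<215)&(v>140)&(v<217)
print('lid',cv2.minAreaRect(p[box][:,:2].astype(np.float32)),np.median(p[box][:,2]))
tq=(hsv[...,0]>75)&(hsv[...,0]<100)&(hsv[...,1]>100)&(u>130)&(u<180)
b=tq&(v>220)&(v<250); d=tq&(v>165)&(v<200)
for q in (b,d): print(q.sum(),p[q].mean(0),p[q].min(0),p[q].max(0))
pb=m&(u>305)&(u<415)&(v>130)&(v<213)
print('pine',cv2.minAreaRect(p[pb][:,:2].astype(np.float32)))
l=(p[...,2]>30)&(u>240)&(u<282)&(v>205)&(v<255)
print('lamp',p[l].min(0),p[l].max(0))
print(R.from_quat(r.observe()['orientation']).as_matrix().round(3))
E
```

```text
button [457.8 220.7  69.6]
disc [557.6 210.6  69.8]
lamp [458.7   7.2   3.7]
pinebut [ 463.9 -190.5   68.9]
ledge [480.8 225.7  48.6]
bell [ 458.1 -432.7   67.8]
bowl [488.7 459.1   5.3]
lid ((559.5990600585938, 211.2261962890625), (150.3142852783203, 133.98263549804688), 85.1031723022461) 67.61648546028471
124 [457.59032049 218.13670889  76.10156928] [431.16887881   3.77780032  58.55332976] [469.91811693 233.64050508 923.68919081]
502 [557.02777259 211.10298283  73.78775098] [431.16887881   3.77780032  65.67193031] [582.21760885 237.40148485 923.68919081]
pine ((565.9844360351562, -202.8673095703125), (150.39895629882812, 134.008056640625), 83.63356018066406)
lamp [427.23144124 -22.87224975  30.79947552] [486.81571621  36.81141711 923.68919081]
[[-0.942  0.336 -0.001]
 [ 0.336  0.942 -0.002]
 [ 0.    -0.002 -1.   ]]
```

Careful with the scale: shifts go in shares of 800 mm and turns go in shares of 120 degrees. That gives: -357 mm is -0.4463, -345 mm is -0.4313, -0.255 rad is -0.1218.

>>> send_rows:
  plan:
    - {"tx": -0.0188,"ty": -0.015,"wz": -0.0095}
    - {"tx": -0.0625,"ty": -0.05,"wz": -0.0239}
    - {"tx": -0.1188,"ty": -0.0963,"wz": -0.0382}
    - {"tx": -0.175,"ty": -0.1413,"wz": -0.0525}
    - {"tx": -0.2313,"ty": -0.1875,"wz": -0.0668}
    - {"tx": -0.2875,"ty": -0.2325,"wz": -0.0812}
    - {"tx": -0.3438,"ty": -0.2775,"wz": -0.0955}
    - {"tx": -0.3975,"ty": -0.3213,"wz": -0.1098}
    - {"tx": -0.4313,"ty": -0.3488,"wz": -0.1218}
    - {"tx": -0.4463,"ty": -0.3613,"wz": -0.1218}
  hand: 1

```text
validation failed for argument at $.pl...
```

Converted, 125 mm is 0.1563, 122 mm is 0.1525.

>>> send_rows:
  plan:
    - {"tz": 0.0125}
    - {"tz": 0.0375}
    - {"tz": 0.0688}
    - {"tz": 0.1}
    - {"tz": 0.125}
    - {"tz": 0.1438}
    - {"tz": 0.1525}
    - {"tz": 0.1563}
    - {"tz": 0.1563}
    - {"tz": 0.1563}

```text
validation failed for argument at $.pl...
```

```bash
cat >> h.py <<'E'
def to(x,y,z):
    o=r.observe(); M=R.from_quat(o['orientation'])
    print('pos',o['ee_pos'].round(1),'tooly deg',np.degrees(np.arctan2(M.as_matrix()[1,1],M.as_matrix()[0,1])).round(2),'zaxis',M.as_matrix()[:,2].round(3),'t',o['t'],'F',o['wrist_force'].round(1),'grip',round(o['grip_width'],1))
    print('shift',M.inv().apply(np.array([x,y,z])-o['ee_pos']).round(1))
def C(x,y,z):
    return np.array([558.2+.9962*x+.087*y,211-.087*x+.9962*y,z])
E
python3 - <<'E'
from h import *
to(*C(-101,0,242.5))
E
```

```text
pos [218.4 611.9 403.8] tooly deg 70.36 zaxis [-0.001 -0.002 -1.   ] t 0.1 F [-0.8 -0.9 -1. ] grip 91.8
shift [-357.  -288.6  161.8]
```

All six fields are required in each row.

Converted, -357 mm is -0.4463, -345 mm is -0.4313, -0.255 rad is -0.1218.

>>> send_rows:
  plan:
    - {"tx": -0.0188,"ty": -0.015,"tz": 0,"wx": 0,"wy": 0,"wz": -0.0095}
    - {"tx": -0.0625,"ty": -0.05,"tz": 0,"wx": 0,"wy": 0,"wz": -0.0239}
    - {"tx": -0.1188,"ty": -0.0963,"tz": 0,"wx": 0,"wy": 0,"wz": -0.0382}
    - {"tx": -0.175,"ty": -0.1413,"tz": 0,"wx": 0,"wy": 0,"wz": -0.0525}
    - {"tx": -0.2313,"ty": -0.1875,"tz": 0,"wx": 0,"wy": 0,"wz": -0.0668}
    - {"tx": -0.2875,"ty": -0.2325,"tz": 0,"wx": 0,"wy": 0,"wz": -0.0812}
    - {"tx": -0.3438,"ty": -0.2775,"tz": 0,"wx": 0,"wy": 0,"wz": -0.0955}
    - {"tx": -0.3975,"ty": -0.3213,"tz": 0,"wx": 0,"wy": 0,"wz": -0.1098}
    - {"tx": -0.4313,"ty": -0.3488,"tz": 0,"wx": 0,"wy": 0,"wz": -0.1218}
    - {"tx": -0.4463,"ty": -0.3613,"tz": 0,"wx": 0,"wy": 0,"wz": -0.1218}
  hand: 1

```text
t: 1.35
ee_pos: [458.4, 217.9, 404.4]
orientation: [0.046, 0.999, -0.0, -0.0]
wrist_force: [-0.7, 0.7, 0.9]
grip_width: 0.8
finger_force: 0.0
```

Converted, 125 mm is 0.1563, 122 mm is 0.1525.

>>> send_rows:
  plan:
    - {"tx": 0,"ty": 0,"tz": 0.0125,"wx": 0,"wy": 0,"wz": 0}
    - {"tx": 0,"ty": 0,"tz": 0.0375,"wx": 0,"wy": 0,"wz": 0}
    - {"tx": 0,"ty": 0,"tz": 0.0688,"wx": 0,"wy": 0,"wz": 0}
    - {"tx": 0,"ty": 0,"tz": 0.1,"wx": 0,"wy": 0,"wz": 0}
    - {"tx": 0,"ty": 0,"tz": 0.125,"wx": 0,"wy": 0,"wz": 0}
    - {"tx": 0,"ty": 0,"tz": 0.1438,"wx": 0,"wy": 0,"wz": 0}
    - {"tx": 0,"ty": 0,"tz": 0.1525,"wx": 0,"wy": 0,"wz": 0}
    - {"tx": 0,"ty": 0,"tz": 0.1563,"wx": 0,"wy": 0,"wz": 0}
    - {"tx": 0,"ty": 0,"tz": 0.1563,"wx": 0,"wy": 0,"wz": 0}
    - {"tx": 0,"ty": 0,"tz": 0.1563,"wx": 0,"wy": 0,"wz": 0}

```text
t: 2.6
ee_pos: [457.8, 220.1, 280.3]
orientation: [0.044, 0.999, 0.0, 0.001]
wrist_force: [0.3, 0.1, 0.1]
grip_width: 0.7
finger_force: 0.0
```

Run:
```python
from h import *
to(*C(-101,0,242.5))
```

```text
pos [457.8 220.1 280.3] tooly deg 84.96 zaxis [ 0.001  0.001 -1.   ] t 2.6 F [0.3 0.1 0.1] grip 0.7
shift [ 0.3 -0.4 37.8]
```

Converted, 38 mm is 0.0475, 37 mm is 0.0463.

>>> send_rows:
  plan:
    - {"tx": 0,"ty": 0,"tz": 0.0125,"wx": 0,"wy": 0,"wz": 0}
    - {"tx": 0,"ty": 0,"tz": 0.0275,"wx": 0,"wy": 0,"wz": 0}
    - {"tx": 0,"ty": 0,"tz": 0.0363,"wx": 0,"wy": 0,"wz": 0}
    - {"tx": 0,"ty": 0,"tz": 0.04,"wx": 0,"wy": 0,"wz": 0}
    - {"tx": 0,"ty": 0,"tz": 0.0425,"wx": 0,"wy": 0,"wz": 0}
    - {"tx": 0,"ty": 0,"tz": 0.045,"wx": 0,"wy": 0,"wz": 0}
    - {"tx": 0,"ty": 0,"tz": 0.0463,"wx": 0,"wy": 0,"wz": 0}
    - {"tx": 0,"ty": 0,"tz": 0.0475,"wx": 0,"wy": 0,"wz": 0}
    - {"tx": 0,"ty": 0,"tz": 0.0475,"wx": 0,"wy": 0,"wz": 0}
    - {"tx": 0,"ty": 0,"tz": 0.0475,"wx": 0,"wy": 0,"wz": 0}

```text
t: 3.85
ee_pos: [457.5, 220.0, 242.3]
orientation: [0.044, 0.999, -0.0, 0.0]
wrist_force: [-2.7, -2.1, 8.0]
grip_width: 0.7
finger_force: 3.8
```

Run:
```python
from h import *
snap('scene','scene1'); to(*C(-101,0,242.5))
```

```text
pos [457.5 220.  242.2] tooly deg 84.97 zaxis [ 0. -0. -1.] t 3.9 F [-2.9 -1.8  7.8] grip 0.7
shift [-0.1 -0.2 -0.3]
```

View pics/scene1.png

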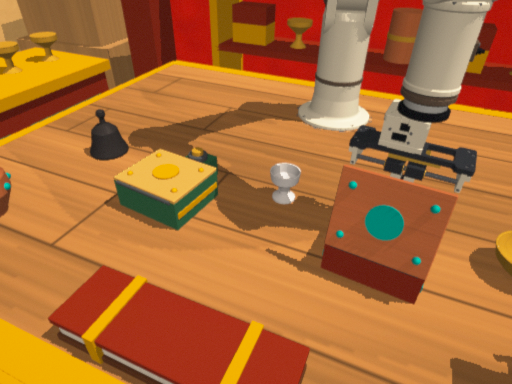

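The lid has popped up (copper face around (385,225)), and the lamp and pine casket are untouched. Next I raise the tool and check joint 7 before the quarter turn.

Converted, -160 mm is -0.2, -157 mm is -0.1963.

>>> send_rows:
  plan:
    - {"tx": 0,"ty": 0,"tz": -0.0075,"wx": 0,"wy": 0,"wz": 0}
    - {"tx": 0,"ty": 0,"tz": -0.025,"wx": 0,"wy": 0,"wz": 0}
    - {"tx": 0,"ty": 0,"tz": -0.0563,"wx": 0,"wy": 0,"wz": 0}
    - {"tx": 0,"ty": 0,"tz": -0.0938,"wx": 0,"wy": 0,"wz": 0}
    - {"tx": 0,"ty": 0,"tz": -0.1313,"wx": 0,"wy": 0,"wz": 0}
    - {"tx": 0,"ty": 0,"tz": -0.1625,"wx": 0,"wy": 0,"wz": 0}
    - {"tx": 0,"ty": 0,"tz": -0.185,"wx": 0,"wy": 0,"wz": 0}
    - {"tx": 0,"ty": 0,"tz": -0.1963,"wx": 0,"wy": 0,"wz": 0}
    - {"tx": 0,"ty": 0,"tz": -0.2,"wx": 0,"wy": 0,"wz": 0}
    - {"tx": 0,"ty": 0,"tz": -0.2,"wx": 0,"wy": 0,"wz": 0}

```text
t: 5.15
ee_pos: [457.4, 219.9, 401.4]
orientation: [0.044, 0.999, -0.0, -0.0]
wrist_force: [0.0, -0.1, 0.1]
grip_width: 0.1
finger_force: 0.0
```

Run:
```python
from h import *
to(*C(37,0,395)); print(r.observe()['joint_pos'].round(2))
snap('top','top1'); p,im=pts('top1')
L=(p-np.array([558.2,211,0])); x=.9962*L[...,0]-.087*L[...,1]; y=.087*L[...,0]+.9962*L[...,1]
m=(np.abs(y)<80)&(x>-20)&(x<120)&(p[...,2]>90)&(p[...,2]<210)
for z in range(90,210,10):
    k=m&(abs(p[...,2]-z)<5)
    if k.sum(): print(z,k.sum(),np.percentile(x[k],[2,50,98]).round(1),np.percentile(y[k],[2,98]).round(1))
```

```text
pos [457.4 219.9 401.4] tooly deg 84.97 zaxis [-0. -0. -1.] t 5.15 F [ 0.  -0.1  0.1] grip 0.1
shift [-1.382e+02 -1.000e-01  6.300e+00]
[-0.22  0.24 -0.32  1.91  0.09  1.01  0.9 ]
90 16 [54.1 67.1 71.3] [-69.8  58.5]
100 10 [50.9 61.9 64.6] [-74.5  55.6]
110 14 [48.5 59.8 64.5] [-74.2  56. ]
120 14 [46.3 57.1 61. ] [-74.4  56.2]
130 15 [44.5 57.1 60.8] [-74.4  55.9]
140 25 [41.2 55.2 57.5] [-74.5  55.8]
150 46 [38.  53.3 56. ] [-74.5  67.5]
160 28 [36.7 40.5 51. ] [-74.3  67.1]
170 71 [24.8 48.9 54.2] [-74.   63.5]
180 172 [24.9 34.3 46. ] [-73.8  53.5]
190 349 [36.7 40.4 44.1] [-70.9  72.2]
```

View pics/top1.png

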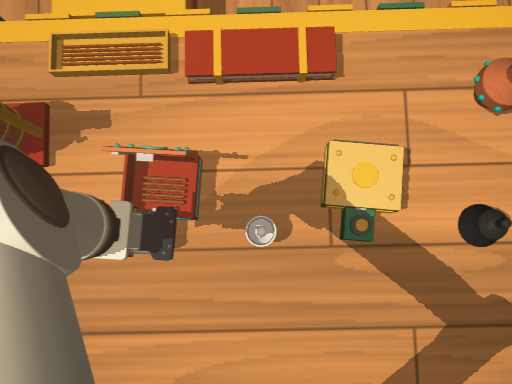

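The lid stands at about 1.35, with its top edge at casket x 37–44 mm and z ≈189 (row 149, columns 105–187). I'll quarter-turn with the fingers part open and straddle that edge.

Converted, -142 mm is -0.1775, -140 mm is -0.175, 1.57 rad is 0.7496.

>>> send_rows:
  plan:
    - {"tx": 0,"ty": 0,"tz": -0.0063,"wx": 0,"wy": 0,"wz": 0.0477}
    - {"tx": -0.0125,"ty": -0.0013,"tz": -0.0125,"wx": 0,"wy": 0,"wz": 0.1337}
    - {"tx": -0.0375,"ty": -0.0025,"tz": -0.015,"wx": 0,"wy": 0,"wz": 0.2196}
    - {"tx": -0.0625,"ty": -0.0038,"tz": -0.015,"wx": 0,"wy": 0,"wz": 0.3056}
    - {"tx": -0.09,"ty": -0.005,"tz": -0.015,"wx": 0,"wy": 0,"wz": 0.3915}
    - {"tx": -0.1188,"ty": -0.0063,"tz": -0.015,"wx": 0,"wy": 0,"wz": 0.4775}
    - {"tx": -0.1463,"ty": -0.0063,"tz": -0.015,"wx": 0,"wy": 0,"wz": 0.5634}
    - {"tx": -0.165,"ty": -0.0063,"tz": -0.015,"wx": 0,"wy": 0,"wz": 0.6494}
    - {"tx": -0.175,"ty": -0.0063,"tz": -0.015,"wx": 0,"wy": 0,"wz": 0.7257}
    - {"tx": -0.1775,"ty": -0.0063,"tz": -0.015,"wx": 0,"wy": 0,"wz": 0.7496}
  hand: 0.56

```text
t: 6.45
ee_pos: [598.9, 202.4, 412.2]
orientation: [0.738, 0.675, -0.001, -0.0]
wrist_force: [0.2, -0.8, 0.4]
grip_width: 40.2
finger_force: 0.0
```

Run:
```python
from h import *
to(*C(41,-5,340)); print(r.observe()['joint_pos'].round(2))
```

```text
pos [598.9 202.4 412.2] tooly deg -5.17 zaxis [-0.002 -0.001 -1.   ] t 6.45 F [ 0.2 -0.8  0.4] grip 40.2
shift [ 0.1 -0.2 72.2]
[-0.35  0.43 -0.02  1.6   0.01  1.11 -0.47]
```

Converted, 70 mm is 0.0875, 67 mm is 0.0838.

>>> send_rows:
  plan:
    - {"tx": 0,"ty": 0,"tz": 0.01,"wx": 0,"wy": 0,"wz": 0}
    - {"tx": 0,"ty": 0,"tz": 0.025,"wx": 0,"wy": 0,"wz": 0}
    - {"tx": 0,"ty": 0,"tz": 0.04,"wx": 0,"wy": 0,"wz": 0}
    - {"tx": 0,"ty": 0,"tz": 0.0538,"wx": 0,"wy": 0,"wz": 0}
    - {"tx": 0,"ty": 0,"tz": 0.0663,"wx": 0,"wy": 0,"wz": 0}
    - {"tx": 0,"ty": 0,"tz": 0.0763,"wx": 0,"wy": 0,"wz": 0}
    - {"tx": 0,"ty": 0,"tz": 0.0838,"wx": 0,"wy": 0,"wz": 0}
    - {"tx": 0,"ty": 0,"tz": 0.0875,"wx": 0,"wy": 0,"wz": 0}
    - {"tx": 0,"ty": 0,"tz": 0.0875,"wx": 0,"wy": 0,"wz": 0}
    - {"tx": 0,"ty": 0,"tz": 0.0875,"wx": 0,"wy": 0,"wz": 0}

```text
t: 7.7
ee_pos: [598.7, 202.6, 344.0]
orientation: [0.737, 0.676, 0.0, 0.0]
wrist_force: [-0.0, 0.2, 0.6]
grip_width: 40.3
finger_force: 0.1
```

Run:
```python
from h import *
to(*C(41,-5,342)); snap('scene','scene2')
im=cv2.imread('pics/scene2.png')[60:310,270:512]; cv2.imwrite('pics/scene2c.png',cv2.resize(im,None,fx=2.4,fy=2.4))
```

```text
pos [598.7 202.6 344. ] tooly deg -4.98 zaxis [ 0.  0. -1.] t 7.7 F [-0.   0.2  0.6] grip 40.3
shift [-0.2 -0.1  2. ]
```

View pics/scene2c.png

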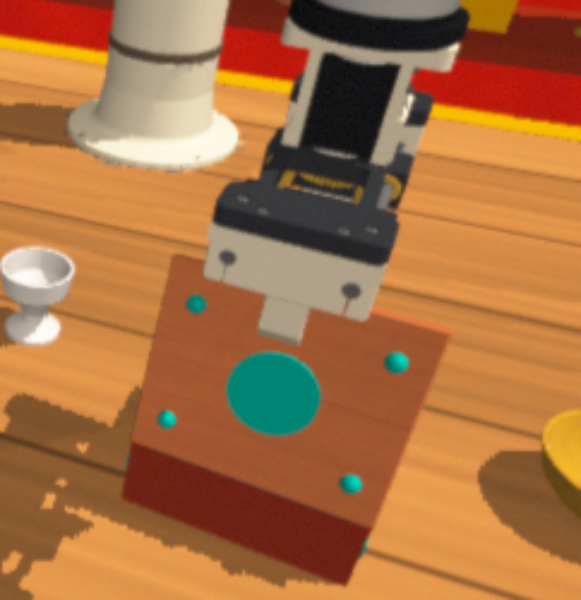

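One finger is behind the lid and one in front, touching nothing. I'll narrow the gap to about 18 mm so the lid stays caged, then start easing it back.

Converted, 20 mm is 0.025, 18 mm is 0.0225.

>>> send_rows:
  plan:
    - {"tx": 0,"ty": 0.0013,"tz": 0,"wx": 0,"wy": 0,"wz": 0}
    - {"tx": 0,"ty": 0.0025,"tz": 0,"wx": 0,"wy": 0,"wz": 0}
    - {"tx": 0,"ty": 0.0025,"tz": 0,"wx": 0,"wy": 0,"wz": 0}
    - {"tx": 0,"ty": 0.0025,"tz": 0,"wx": 0,"wy": 0,"wz": 0}
    - {"tx": 0,"ty": 0.005,"tz": 0,"wx": 0,"wy": 0,"wz": 0}
    - {"tx": 0,"ty": 0.0088,"tz": 0,"wx": 0,"wy": 0,"wz": 0}
    - {"tx": 0,"ty": 0.0138,"tz": 0,"wx": 0,"wy": 0,"wz": 0}
    - {"tx": 0,"ty": 0.0188,"tz": 0,"wx": 0,"wy": 0,"wz": 0}
    - {"tx": 0,"ty": 0.0225,"tz": 0,"wx": 0,"wy": 0,"wz": 0}
    - {"tx": 0,"ty": 0.025,"tz": 0,"wx": 0,"wy": 0,"wz": 0}
  hand: 0.805
  force: 3

```text
t: 9.0
ee_pos: [618.7, 200.9, 343.7]
orientation: [0.737, 0.676, -0.0, -0.0]
wrist_force: [-0.0, -0.6, 4.5]
grip_width: 27.9
finger_force: 3.0
```

Run:
```python
from h import *
to(*C(102.5,-5,344))
```

```text
pos [618.7 200.9 343.7] tooly deg -4.98 zaxis [-0.  0. -1.] t 9.0 F [-0.  -0.6  4.5] grip 27.9
shift [-0.2 41.4 -0.3]
```

The fingers stopped at 28 mm with contact, so I'll look.

Run:
```python
from h import *
snap('scene','s3'); snap('top','t3'); snap('wrist','w3')
a=cv2.resize(cv2.imread('pics/s3.png')[110:310,300:480],(400,444))
b=cv2.resize(cv2.imread('pics/t3.png')[110:260,80:260],(400,333))
c=cv2.resize(cv2.imread('pics/w3.png'),(400,300))
o=np.zeros((600,800,3),np.uint8); o[:444,:400]=a; o[:300,400:]=b[:300]; o[300:,400:]=c
cv2.imwrite('pics/m3.png',o)
```

```text
(no output)
```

View pics/m3.png

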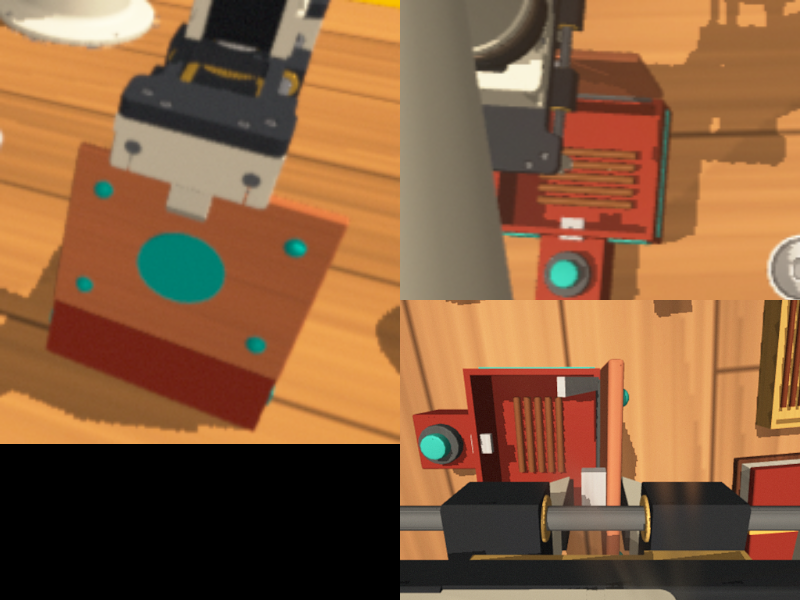

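The lid's underside carries a white catch block near the front edge, at (595,490) in the wrist view. The fingers closed on lid plus catch. I'll loosen to a 34 mm cage and continue slowly.

Converted, 15 mm is 0.0188, 13 mm is 0.0163.

>>> send_rows:
  plan:
    - {"tx": 0,"ty": 0,"tz": 0,"wx": 0,"wy": 0,"wz": 0}
    - {"tx": 0,"ty": 0,"tz": 0,"wx": 0,"wy": 0,"wz": 0}
    - {"tx": 0,"ty": 0.0013,"tz": 0,"wx": 0,"wy": 0,"wz": 0}
    - {"tx": 0,"ty": 0.0038,"tz": 0,"wx": 0,"wy": 0,"wz": 0}
    - {"tx": 0,"ty": 0.0063,"tz": 0,"wx": 0,"wy": 0,"wz": 0}
    - {"tx": 0,"ty": 0.0088,"tz": 0,"wx": 0,"wy": 0,"wz": 0}
    - {"tx": 0,"ty": 0.0113,"tz": 0,"wx": 0,"wy": 0,"wz": 0}
    - {"tx": 0,"ty": 0.0138,"tz": 0,"wx": 0,"wy": 0,"wz": 0}
    - {"tx": 0,"ty": 0.0163,"tz": 0,"wx": 0,"wy": 0,"wz": 0}
    - {"tx": 0,"ty": 0.0188,"tz": 0,"wx": 0,"wy": 0,"wz": 0}
  hand: 0.63

```text
t: 10.4
ee_pos: [633.6, 199.6, 343.7]
orientation: [0.737, 0.676, 0.0, -0.0]
wrist_force: [0.2, -0.2, -0.2]
grip_width: 33.9
finger_force: 0.1
```

Converted, 14 mm is 0.0175, 13 mm is 0.0163.

>>> send_rows:
  plan:
    - {"tx": 0,"ty": 0.0025,"tz": 0,"wx": 0,"wy": 0,"wz": 0}
    - {"tx": 0,"ty": 0.005,"tz": 0,"wx": 0,"wy": 0,"wz": 0}
    - {"tx": 0,"ty": 0.0075,"tz": 0,"wx": 0,"wy": 0,"wz": 0}
    - {"tx": 0,"ty": 0.01,"tz": 0,"wx": 0,"wy": 0,"wz": 0}
    - {"tx": 0,"ty": 0.0125,"tz": 0,"wx": 0,"wy": 0,"wz": 0}
    - {"tx": 0,"ty": 0.015,"tz": 0,"wx": 0,"wy": 0,"wz": 0}
    - {"tx": 0,"ty": 0.0163,"tz": 0,"wx": 0,"wy": 0,"wz": 0}
    - {"tx": 0,"ty": 0.0175,"tz": 0,"wx": 0,"wy": 0,"wz": 0}
    - {"tx": 0,"ty": 0.0175,"tz": 0,"wx": 0,"wy": 0,"wz": 0}
    - {"tx": 0,"ty": 0.0175,"tz": 0,"wx": 0,"wy": 0,"wz": 0}

```text
t: 11.65
ee_pos: [647.4, 198.3, 343.7]
orientation: [0.737, 0.676, 0.0, 0.0]
wrist_force: [0.9, -0.6, -0.1]
grip_width: 34.6
finger_force: 0.1
```

Run:
```python
from h import *
to(*C(95,-5,344))
snap('scene','s4'); snap('wrist','w4')
a=cv2.resize(cv2.imread('pics/s4.png')[110:310,300:480],(400,444))
c=cv2.resize(cv2.imread('pics/w4.png'),(400,300))
o=np.zeros((450,800,3),np.uint8); o[:444,:400]=a; o[:300,400:]=c
cv2.imwrite('pics/m4.png',o)
```

```text
pos [647.4 198.3 343.7] tooly deg -4.98 zaxis [ 0. -0. -1.] t 11.65 F [ 0.9 -0.6 -0.1] grip 34.6
shift [-0.1  5.1 -0.3]
```

View pics/m4.png

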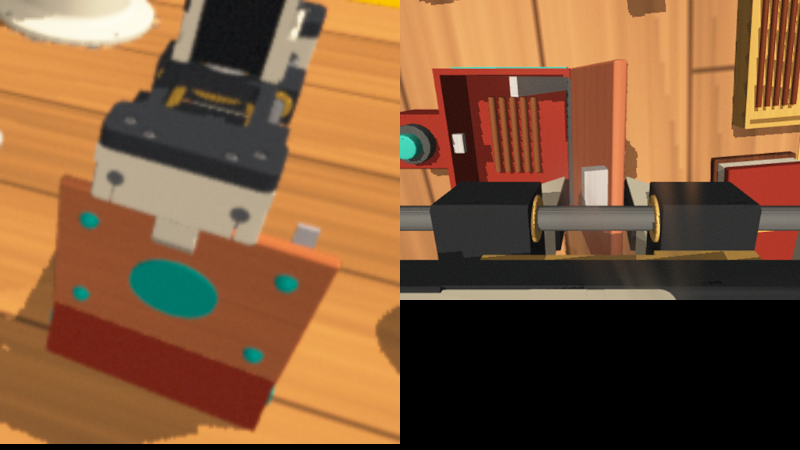

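The lid is past upright and resting on the rear finger, with its catch visible at (595,185). A few more millimetres, then open gently.

Converted, 6 mm is 0.0075, 5 mm is 0.0063.

>>> send_rows:
  plan:
    - {"tx": 0,"ty": 0.0013,"tz": 0,"wx": 0,"wy": 0,"wz": 0}
    - {"tx": 0,"ty": 0.0025,"tz": 0,"wx": 0,"wy": 0,"wz": 0}
    - {"tx": 0,"ty": 0.0038,"tz": 0,"wx": 0,"wy": 0,"wz": 0}
    - {"tx": 0,"ty": 0.005,"tz": 0,"wx": 0,"wy": 0,"wz": 0}
    - {"tx": 0,"ty": 0.0063,"tz": 0,"wx": 0,"wy": 0,"wz": 0}
    - {"tx": 0,"ty": 0.0075,"tz": 0,"wx": 0,"wy": 0,"wz": 0}
    - {"tx": 0,"ty": 0.0075,"tz": 0,"wx": 0,"wy": 0,"wz": 0}
    - {"tx": 0,"ty": 0.0075,"tz": 0,"wx": 0,"wy": 0,"wz": 0}
    - {"tx": 0,"ty": 0.0075,"tz": 0,"wx": 0,"wy": 0,"wz": 0}
    - {"tx": 0,"ty": 0.0075,"tz": 0,"wx": 0,"wy": 0,"wz": 0}
  hand: 0.6

```text
t: 13.0
ee_pos: [653.1, 197.9, 343.6]
orientation: [0.737, 0.676, -0.0, -0.0]
wrist_force: [-2.9, -0.0, 1.1]
grip_width: 36.7
finger_force: 1.4
```

>>> send_rows:
  plan:
    - {"tx": 0,"ty": 0,"tz": 0,"wx": 0,"wy": 0,"wz": 0}
    - {"tx": 0,"ty": 0,"tz": 0,"wx": 0,"wy": 0,"wz": 0}
    - {"tx": 0,"ty": 0,"tz": 0,"wx": 0,"wy": 0,"wz": 0}
    - {"tx": 0,"ty": 0,"tz": 0,"wx": 0,"wy": 0,"wz": 0}
    - {"tx": 0,"ty": 0,"tz": 0,"wx": 0,"wy": 0,"wz": 0}
    - {"tx": 0,"ty": 0,"tz": 0,"wx": 0,"wy": 0,"wz": 0}
    - {"tx": 0,"ty": 0,"tz": 0,"wx": 0,"wy": 0,"wz": 0}
    - {"tx": 0,"ty": 0,"tz": 0,"wx": 0,"wy": 0,"wz": 0}
    - {"tx": 0,"ty": 0,"tz": 0,"wx": 0,"wy": 0,"wz": 0}
    - {"tx": 0,"ty": 0,"tz": 0,"wx": 0,"wy": 0,"wz": 0}
  hand: 0.5

```text
t: 14.25
ee_pos: [653.4, 197.8, 343.7]
orientation: [0.737, 0.676, 0.0, -0.0]
wrist_force: [0.1, 0.2, 0.2]
grip_width: 46.1
finger_force: 0.0
```

Run:
```python
from h import *
to(*C(95,-5,344))
snap('scene','s5'); snap('wrist','w5')
a=cv2.resize(cv2.imread('pics/s5.png')[110:310,300:480],(400,444))
c=cv2.resize(cv2.imread('pics/w5.png'),(400,300))
o=np.zeros((450,800,3),np.uint8); o[:444,:400]=a; o[:300,400:]=c
cv2.imwrite('pics/m5.png',o)
```

```text
pos [653.4 197.8 343.7] tooly deg -4.98 zaxis [ 0.  0. -1.] t 14.25 F [0.1 0.2 0.2] grip 46.1
shift [-0.1 -0.9 -0.3]
```

View pics/m5.png

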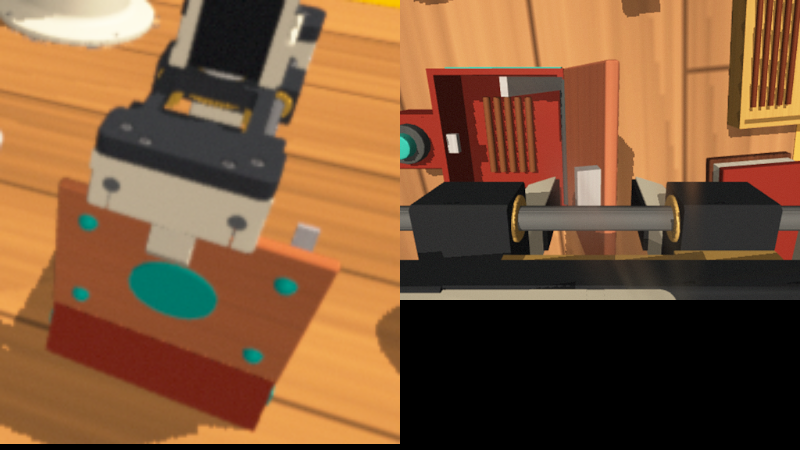

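The lid rests on its stay and clears both fingers, with contact force zero. Lift out.

Converted, -80 mm is -0.1, -76 mm is -0.095.

>>> send_rows:
  plan:
    - {"tx": 0,"ty": 0,"tz": 0,"wx": 0,"wy": 0,"wz": 0}
    - {"tx": 0,"ty": 0,"tz": 0,"wx": 0,"wy": 0,"wz": 0}
    - {"tx": 0,"ty": 0,"tz": -0.0063,"wx": 0,"wy": 0,"wz": 0}
    - {"tx": 0,"ty": 0,"tz": -0.0188,"wx": 0,"wy": 0,"wz": 0}
    - {"tx": 0,"ty": 0,"tz": -0.035,"wx": 0,"wy": 0,"wz": 0}
    - {"tx": 0,"ty": 0,"tz": -0.0525,"wx": 0,"wy": 0,"wz": 0}
    - {"tx": 0,"ty": 0,"tz": -0.07,"wx": 0,"wy": 0,"wz": 0}
    - {"tx": 0,"ty": 0,"tz": -0.085,"wx": 0,"wy": 0,"wz": 0}
    - {"tx": 0,"ty": 0,"tz": -0.095,"wx": 0,"wy": 0,"wz": 0}
    - {"tx": 0,"ty": 0,"tz": -0.1,"wx": 0,"wy": 0,"wz": 0}
  hand: 0.4

```text
t: 15.6
ee_pos: [653.4, 197.8, 424.3]
orientation: [0.737, 0.676, 0.0, 0.0]
wrist_force: [-0.4, 0.1, 0.8]
grip_width: 54.7
finger_force: 0.0
```

Run:
```python
from h import *
to(*C(95,-5,344))
snap('scene','s6')
```

```text
pos [653.4 197.8 424.3] tooly deg -4.98 zaxis [ 0.  0. -1.] t 15.6 F [-0.4  0.1  0.8] grip 54.7
shift [-0.2 -1.  80.3]
```

View pics/s6.png

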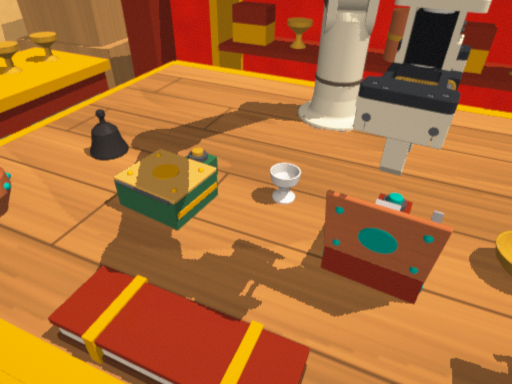

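The lid (around (380,245)) stands on its stay with the gripper clear above it. The pine casket is shut, and the lamp is still at (285,183).

```bash
python3 -c "
from rig import workorder; print(workorder.finish_job())"
```

```text
the job is handed in; nothing more can be done
None
```

The copper lid popped open on the button press and now stands by itself on its stay, eased back inside the fingers without a slam; the pine casket is still shut, the lamp looks unmoved, and the job was handed in at about 16 s.

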